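# Couple the circuit-board holder to its ball mount

### The job

Put the circuit-board holder on the ball mount: swing its locking handle all the way up while it still stands on the bench, lower the socket over the steel ball until its underside sits flat on the round shoulder plate, then press the handle fully down to lock it and let go. Feel your way gently: never load the mount with more than about 35 N, the holder's own weight included, do not let the holder drop the last bit or tip over, and leave the solder spool, the meter and the screwdriver where they are.

Things in the scene. Friction and masses are not known exactly. Their poses are not given: they have to be found in the camera images.
- head: circuit-board holder, loose, 0.65 to 0.9 kg, upright on the bench: aluminium block 56 (x) x 50 (y) x 48 mm high. Origin: centre of its underside, z up. Socket open below, on the origin's axis: 27 mm square, 36 mm deep, flared at 45 degrees to 43 mm over the lowest 8 mm. From the -x face an arm bears a clamp bar on two feet (x = -67, y = +-36 mm) and a green circuit board to x = -123
- block_grip (a point): grip point inside the block, on its axis, 34 mm above its underside, close to the centre of mass (with the handle up): pinch the two flat +-y faces (50 mm apart) from above, firmly (40 N). Gripped elsewhere the holder swings in the fingers. The gripper's body clears handle and claw only with the handle raised beyond about 2.05
- lever_arm (a joint): angle of the locking handle, rad: 0 = down, level over the block's top along +x (locked); 2.2 = its stop, raised, leaning 36 degrees back past upright over the board; starts at 0 to 0.25. Stays where left (friction 0.06 N m, more as the claw takes the ball). A steel bar 12 mm wide (y), 7 mm thick; at 0 its middle is at head z = 54 mm and its end at head x = 66, 38 mm beyond the block's +x face
- hinge (a point): handle's hinge, axis along the head's y: at x = -45, z = 42 mm from the head's origin. The bar's middle line runs 12 mm above it (at angle 0)
- handle_grip (a point): middle of the handle bar, 97 mm along the bar from the hinge (head x = 52, z = 54 mm at angle 0): pinch its 12 mm width from above, lightly (5 N); it turns between the finger pads as it is swung. To press it down, push on the bar's top over the block, about 70 mm along from the hinge
- claw (a point): tip of the claw carried by the handle, 5 mm thick, at head x = 11, z = 12 mm at angle 0. Through a slot in the block's +x face it hooks under the ball when the handle goes down. With the handle down the ball cannot enter; the handle will not go fully down unless the socket is fully seated
- mount: ball mount, fixed: steel foot 120 x 120 x 10 mm, 34 mm column with a 40 mm black collar, an adjustable stem, on it a shoulder plate 60 mm across, 6 mm thick, and a ball 25 mm across on a 12 mm neck, its centre 22 mm above the shoulder's top. Origin: centre of the foot's underside, z up. Seated, the block's underside lies flat on the shoulder, the ball in the socket with 1 mm of play; any yaw
- shoulder_mid (a point): a point on the foot's axis, 75 mm above its underside: where the shoulder's top would be at the stem's middle setting. The stem is clamped stiff at an unmeasured setting: the true shoulder's top is up to 18 mm higher or lower, and ball and shoulder stand 6 mm off the foot's axis in an unknown direction
- spool: white solder spool, 56 mm across, 30 mm high, loose bystander; origin centre of underside
- meter: black multimeter lying flat, 150 x 75 x 36 mm, loose bystander; origin centre of underside
- driver: screwdriver lying on the bench, loose bystander
There are look-alikes about, which are no part of the job. There is more than one size of the mount; the one meant has the size given above.

How it is judged:
By the outcome, as a careful person would: the job done as asked, in the order asked, and still so for the second after the job is handed in, with the robot touching nothing.
It also fails if it takes over 72 s, if anything falls off the work surface, if the arm or the gripper's body presses on something with over 40 N, if the wrist force passes 120 N, or if a joint passes its speed limit or range.

### The arm

A 7-joint arm with a two-finger parallel gripper is mounted at the origin on the work surface. World frame = base frame: x ahead of the robot, y to its left, z up, the work surface at z = 0. Lengths are in m, angles in rad, forces in N, time in s.
With the tool pointing down it reaches from about 0.425 to 0.875 m from the base axis. Payload 4.7 kg.
Tool frame: the origin (TCP) lies midway between the tips of the shut fingers; the grasp point (between the pads) lies 19 mm behind it; z points along the fingers, y is the line along which they close (so a half turn about z gives the same grasp; the last joint's range is limited). The gripper opens to 87 mm and grips with 3 to 60 N. Pads are 19 mm wide; open, the fingers measure 117 mm over their backs; the gripper's body (75 mm by 190 mm) begins 51 mm behind the grasp point.
Start: joints at [1.353, 0.321, -0.07, 1.45, 0.023, 1.371, -0.057], TCP at [0.149, -0.633, 0.195] pointing down, gripper open.
Joint ranges: [-2.86, 2.86], [-0.3, 2.09], [-1.38, 1.24], [0.06, 2.45], [-1.56, 4.7], [0.09, 2.05], [-2.69, 2.69]. Speed limits (rad/s): [2.57, 2.57, 3.14, 3.14, 3.14, 3.14, 3.14].

### API

Orientations are given as a rotation vector (axis times angle).
In Python, from bench import ctrl gives the robot as it stands. The module is installed in compiled form; this text tells all that it offers.
- The arm moves only by the shell command python3 -m handwheel 'ROWS' [FORCE]. ROWS is JSON, a list of rows, each a list of 7 numbers: the finger opening in m, from 0 to 0.087, then the shift along the tool's x, y, z in m, then the turn, a rotation vector about the tool's x, y, z in degrees. A call has 1 to 12 rows; each row shifts and turns the commanded pose from where the row before left it, along the tool's axes as they then stand; what a row does not reach is not made up. A row lasts 1/8 s, in which the tool goes at most 62.5 mm and 10.7 degrees, less where a joint would pass 70% of its speed; a pose out of reach is approached as far as the arm can. A call is refused whole if a number of a shift passes 0.0625 or a number of a turn 10.7, either way. A call with a gripper value outside its range is refused whole. The fingers move at their own pace and stop on an object; FORCE is the grip in N (left out, the last holds). Time passes only in rows, so rows that do not move let the fingers close. It gives the time, the measured TCP pose, the force, the opening and the grip force at its end, in the units of the state.
- ctrl.get_state(): the state, without advancing time (a new reading comes with each control period).
- ctrl.get_image(name): name is "side" or "top"; returns (picture, depth): 384x512x3 uint8, blue, green, red; 384x512 float32, m along the optical axis (not along the pixel's ray), 0 where there is no reading.
- ctrl.camera_info(name): a dict with "intrinsics" (3x3 intrinsics, pixels), "D" ([k1, k2, p1, p2, k3] as OpenCV has them; the pictures are not rectified), "R" (3x3) and "t" (3): a world point X has camera coordinates R X + t. Camera axes: x right, y down, z forward; pixel columns grow to the right and rows downward; lengths in m; the calibration is good to about 2 mm. A picture is of the moment at which its call begins. camera_info takes no time and is no camera call.
- ctrl.close_job(): hands the job in; it is judged then, once.
The state is a dict: "time": time; "joint_positions": joint angles; "qd": joint speeds; "joint_torque": joint torques, N m; "position": TCP position; "tool_rot": TCP orientation; "ft_force": force on the tool from outside, world axes, zero at the start; "torque": the same for the moment, N m; "grip_width": opening from 0.0 (shut) to 1.0 (fully open); "grip_force": force on a finger pad.
Only numpy, scipy, OpenCV 4.12 (cv2) and the standard library are available. Lean on these libraries where they do the work, as an engineer would, in place of code of your own. Each camera call takes 0.05 s, during which the arm holds its last target. There are 200 camera calls.

## Working session

There is one attempt and no reset: what is moved stays moved. The work goes in short steps, Python scripts to look and compute and a shell command to move; the robot and the scene stay as the last step left them, time stands still between calls to the robot, and variables do not carry over. Pictures are saved under pics/ and viewed, at most 13 in all, crops included, and the job is handed in when it is done.

```bash
mkdir -p pics; python3 - <<'E'
from bench import ctrl
import cv2,numpy as np
s=ctrl.get_state();print({k:np.round(v,3) for k,v in s.items()})
for n in("side","top"):
    im,d=ctrl.get_image(n);cv2.imwrite(f"pics/{n}0.png",im);np.save(f"pics/{n}0.npy",d)
    c=ctrl.camera_info(n);print(n,{k:np.round(v,4).tolist() for k,v in c.items()})
E
```

```text
{'time': np.float64(0.0), 'joint_positions': array([ 1.353,  0.322, -0.07 ,  1.452,  0.023,  1.371, -0.057]), 'qd': array([-0.001,  0.001, -0.003, -0.001, -0.001,  0.001,  0.   ]), 'joint_torque': array([-0.0000e+00, -4.9129e+01, -4.0500e-01, -3.1252e+01, -6.4000e-02,
        4.4000e-02,  0.0000e+00]), 'position': array([ 0.149, -0.632,  0.193]), 'tool_rot': array([-3.119, -0.363,  0.   ]), 'ft_force': array([-0.022,  0.3  ,  0.446]), 'torque': array([-0.033, -0.016, -0.001]), 'grip_force': np.float64(0.0), 'grip_width': np.float64(0.998)}
side {'intrinsics': [[358.3948, 0.0, 249.3392], [0.0, 358.3948, 184.7615], [0.0, 0.0, 1.0]], 'D': [-0.0488, 0.0, 0.0, 0.0, 0.0], 'R': [[-0.7852, -0.6192, 0.0034], [-0.4256, 0.5356, -0.7294], [0.4499, -0.5742, -0.684]], 't': [0.498, 0.3154, 0.7667]}
top {'intrinsics': [[375.2495, 0.0, 258.5135], [0.0, 375.2495, 191.6596], [0.0, 0.0, 1.0]], 'D': [-0.0205, 0.0, 0.0, 0.0, 0.0], 'R': [[0.0166, -0.9999, 0.0033], [-0.9957, -0.0168, -0.0911], [0.0911, -0.0017, -0.9958]], 't': [-0.0165, 0.6279, 0.9819]}
```

View pics/side0.png

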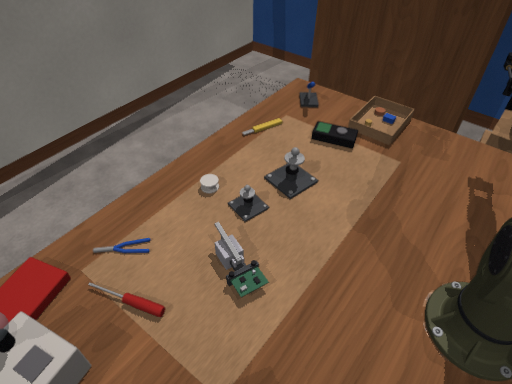

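View pics/top0.png

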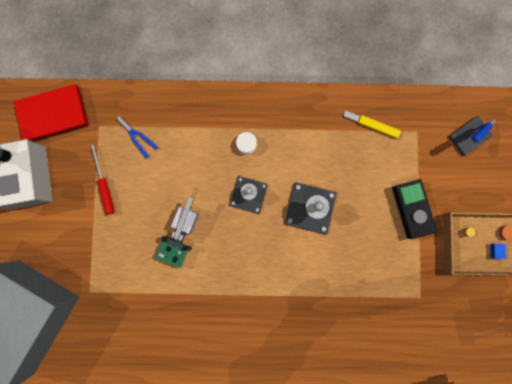

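Top view: the holder is at about (180,230). There are two ball mounts, a large one at (311,208) and a small one at (248,195). In the side view they are at (291,175) and (248,203).
Look-alikes:
- **Mounts:** large at (311,208) has a foot about 46 px wide, so 120 mm. Small at (248,195) is about 32 px, so 80 mm. The pen stand at (470,135) could also be mistaken for one. I choose the large mount.
- **Holder:** only the one at (180,230).

Next, one close crop sheet to check this.

```bash
cat > h.py <<'E'
import cv2,numpy as np
from bench import ctrl
from scipy.spatial.transform import Rotation as Ro
C={n:ctrl.camera_info(n) for n in("side","top")}
def ray(n,p):
    c=C[n];R=np.array(c["R"]);t=np.array(c["t"])
    u=cv2.undistortPoints(np.array([[p]],float),np.array(c["intrinsics"]),np.array(c["D"]))[0,0]
    d=R.T@np.r_[u,1];return -R.T@t,d/np.linalg.norm(d)
def tri(ps,pt):
    (o1,d1),(o2,d2)=ray("side",ps),ray("top",pt)
    a,b=np.linalg.lstsq(np.c_[d1,-d2],o2-o1,rcond=None)[0]
    P,Q=o1+a*d1,o2+b*d2;return (P+Q)/2,np.linalg.norm(P-Q)
def onz(n,p,z):
    o,d=ray(n,p);return o+d*(z-o[2])/d[2]
def proj(n,X):
    c=C[n];r=cv2.Rodrigues(np.array(c["R"]))[0]
    return cv2.projectPoints(np.array(X,float).reshape(-1,1,3),r,np.array(c["t"]),np.array(c["intrinsics"]),np.array(c["D"]))[0][:,0]
def cloud(n,d):
    c=C[n];v,u=np.nonzero(d>0);z=d[v,u]
    p=cv2.undistortPoints(np.c_[u,v].astype(float)[:,None],np.array(c["intrinsics"]),np.array(c["D"]))[:,0]
    X=(np.c_[p,np.ones(len(p))]*z[:,None]-np.array(c["t"]))@np.array(c["R"]);return X,u,v
def tile(im,x,y,w,h,k,step=10):
    o=cv2.resize(im[y:y+h,x:x+w],None,fx=k,fy=k,interpolation=cv2.INTER_CUBIC)
    for g in range((x+step-1)//step*step,x+w,step):
        cv2.line(o,((g-x)*k,0),((g-x)*k,6),(0,255,255),1);cv2.putText(o,str(g),((g-x)*k,16),0,.35,(0,255,255),1)
    for g in range((y+step-1)//step*step,y+h,step):
        cv2.line(o,(0,(g-y)*k),(6,(g-y)*k),(0,255,255),1);cv2.putText(o,str(g),(8,(g-y)*k+4),0,.35,(0,255,255),1)
    return o
E
python3 - <<'E'
from h import *
s=cv2.imread("pics/side0.png");t=cv2.imread("pics/top0.png")
a=np.hstack([tile(s,205,218,66,50*1+30,6)[:,:396],tile(t,148,190,66,80,6)])
cv2.imwrite("pics/c1.png",a)
b=np.hstack([tile(s,258,140,66,66,6),tile(t,278,176,66,66,6)])
cv2.imwrite("pics/c2.png",b);print(a.shape,b.shape)
for n in C:
    X,u,v=cloud(n,np.load(f"pics/{n}0.npy"))
    for nm,x0,x1,y0,y1 in [("head",*((210,272,220,300) if n=="side" else (150,205,192,270))),("mnt",*((262,320,145,198) if n=="side" else (282,340,180,236)))]:
        m=(u>=x0)&(u<x1)&(v>=y0)&(v<y1)
        z=X[m,2];print(n,nm,np.histogram(z,np.arange(-.005,.16,.01))[0],z.max())
        if nm=="mnt":
            for lo,hi in((.005,.015),(.055,.1),(.1,.14)):
                q=X[m&(X[:,2]>lo)&(X[:,2]<hi)];print(lo,len(q),np.round(np.median(q,0),4),np.round(q.min(0),4),np.round(q.max(0),4))
E
```

```text
(480, 792, 3) (396, 792, 3)
side head [3142  110   58  839  197  359  106  116   14    0    0    0    0    0
    0    0] 0.07674940584519614
side mnt [1534 1065   62   26   21   76   20    4   10  183    7   19   37    0
    0    0] 0.12430809193882254
0.005 1065 [ 0.5813 -0.1398  0.0112] [ 0.4797 -0.3504  0.005 ] [ 0.7597 -0.0352  0.0149]
0.055 222 [ 0.5823 -0.1474  0.0891] [ 0.5576 -0.1852  0.0554] [ 0.6185 -0.1233  0.0995]
0.1 58 [ 0.5836 -0.1489  0.1171] [ 0.5751 -0.1607  0.1008] [ 0.5963 -0.1416  0.1243]
top head [2880   23  159  569  117  292  109  101    1    0    0    0    0    0
    0    0] 0.07713394677690373
top mnt [1366 1413    2    0    4    2    0    0   99  253    0   23   57    0
    0    0] 0.12193663381104629
0.005 1413 [ 0.5843 -0.1344  0.0085] [ 0.5173 -0.2253  0.005 ] [ 0.6585 -0.072   0.0148]
0.055 352 [ 0.5867 -0.152   0.086 ] [ 0.5585 -0.1831  0.0802] [ 0.6171 -0.1267  0.091 ]
0.1 80 [ 0.5872 -0.1536  0.1168] [ 0.5775 -0.1656  0.1074] [ 0.6    -0.1423  0.1219]
```

View pics/c1.png

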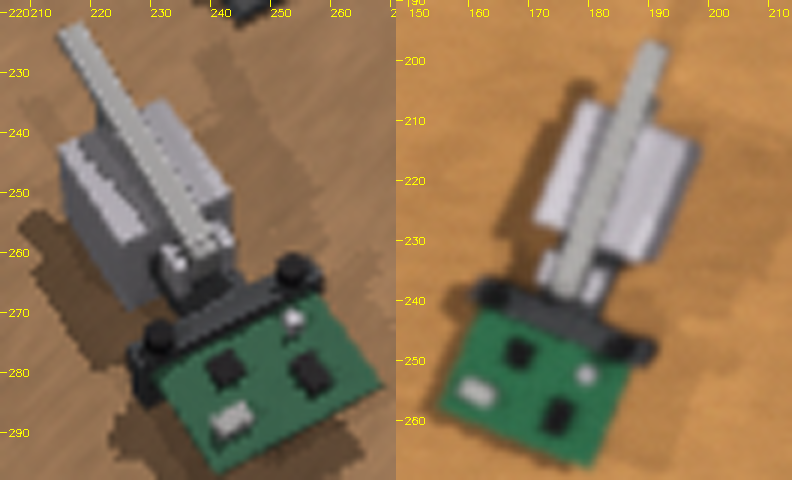

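View pics/c2.png

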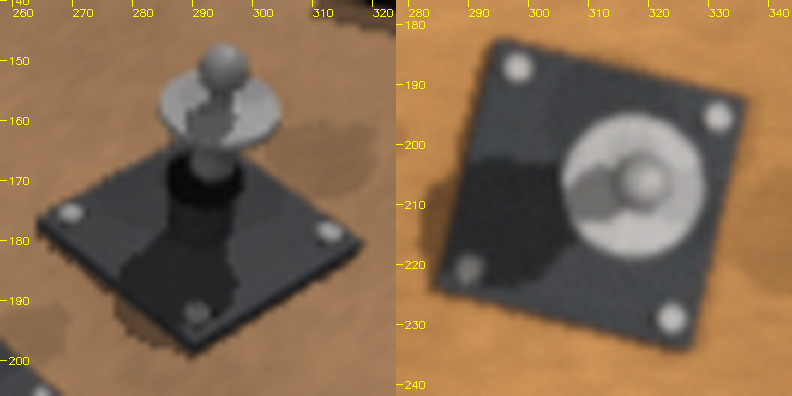

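The crops confirm the large mount: ball on shoulder plate, black collar, foot about 46 px. In the top view its ball is at (319,206) and the shoulder at (317.5,207). The holder's block is centred near (185,220), with the handle pointing up-right to (191,197). Next I fit the poses.

```bash
python3 - <<'E'
from h import *
from scipy.optimize import least_squares
o=-.42
K=np.array([[28,25,48],[-28,25,48],[28,-25,48],[-28,-25,48]])/1e3
T=np.array([[179.5,206.7],[170.8,227],[198.2,214.7],[190,233.7]])+o
S=np.array([[215.3,242.7],[232.5,234.7],[243.7,249.7]])+o
def f(p):
    W=K@Ro.from_euler('z',p[3]).as_matrix().T+p[:3]
    return np.r_[(proj("top",W)-T).ravel(),(proj("side",W[[0,2,3]])-S).ravel()]
r=least_squares(f,[.5,.2,0,-.35]);print("head",r.x,np.degrees(r.x[3]),np.round(r.fun,1))
Rz=Ro.from_euler('z',r.x[3]).as_matrix()
tip=tri((72/6+205+o,30/6+218+o),((655-396)/6+148+o,42/6+190+o));print("tip",tip,Rz.T@(tip[0]-r.x[:3]))
print("ball",tri((295.2+o,151.3+o),(319.2+o,206.3+o)))
print("shoulder",tri((294.7+o,157.8+o),(317.5+o,206.8+o)))
X,u,v=cloud("top",np.load("pics/top0.npy"))
m=(u>282)&(u<340)&(v>180)&(v<236)&(X[:,2]>.075)&(X[:,2]<.1);q=X[m]
print("depth sh",(q.min(0)+q.max(0))/2,np.median(q,0))
m=(u>150)&(u<205)&(v>192)&(v<240)&(X[:,2]>.035)
L=(X[m]-r.x[:3])@Rz
b=(abs(L[:,1])<.005)
for x in np.arange(-.05,.08,.01):
    k=b&(abs(L[:,0]-x)<.005);print(round(x,2),k.sum(),np.round(np.median(L[k,2]),4) if k.any() else "")
k=(abs(abs(L[:,1])-.017)<.006)&(abs(L[:,0])<.02);print("block top",np.median(L[k],0))
E
```

```text
head [ 0.54861623  0.18845449 -0.00185863 -0.3566148 ] -20.432523108811008 [ 0.3  0.3  0.9 -0.2 -0.9 -0.8 -0.7  0.1 -0.1 -0.   0.4 -0.2  0.5  0.3]
tip (array([0.60768942, 0.16778772, 0.07176381]), np.float64(0.0019463272890267354)) [0.06257139 0.0012562  0.07362244]
ball (array([ 0.5879581 , -0.15497277,  0.11111963]), np.float64(0.0002492464345073104))
shoulder (array([ 0.58758813, -0.1548017 ,  0.08717466]), np.float64(0.0006252621260485834))
depth sh [ 0.58779226 -0.15489231  0.0856381 ] [ 0.58668342 -0.15203505  0.08598806]
-0.05 12 0.0568
-0.04 16 0.0577
-0.03 15 0.0601
-0.02 20 0.0613
-0.01 18 0.0632
0.0 20 0.0642
0.01 19 0.0649
0.02 19 0.0681
0.03 18 0.0693
0.04 17 0.0718
0.05 15 0.0723
0.06 14 0.0734
0.07 0 
block top [ 0.00019587 -0.0117954   0.04845046]
```

```bash
cat >> h.py <<'E'
def plan(wps,op,step=.05,ang=10,dec=3,start=None):
    """wps: (x,y,z,yaw deg of tool x) TCP, tool down; prints rounded tool-frame rows"""
    s=ctrl.get_state()
    p=np.array(s["position"]);R=Ro.from_rotvec(s["tool_rot"])
    if start is not None: p,R=np.array(start[:3]),Ro.from_euler('z',start[3],degrees=True)*Ro.from_euler('x',180,degrees=True)
    for w in wps:
        G=Ro.from_euler('z',w[3],degrees=True)*Ro.from_euler('x',180,degrees=True)
        y0=R.as_matrix()[:,0];yaw0=np.degrees(np.arctan2(y0[1],y0[0]))
        dy=w[3]-yaw0
        dy=(dy+180)%360-180
        n=int(max(1,np.ceil(np.linalg.norm(np.array(w[:3])-p)/step),np.ceil(abs(dy)/ang)))
        p0=p.copy();rows=[]
        for i in range(1,n+1):
            t=p0+(np.array(w[:3])-p0)*i/n
            Gi=Ro.from_euler('z',w[3]-dy*(1-i/n),degrees=True)*Ro.from_euler('x',180,degrees=True)
            d=np.round(R.inv().apply(t-p),dec)+0.;r=np.round((R.inv()*Gi).as_rotvec(degrees=True),0)+0.
            rows.append([op]+[float(x) for x in d]+[int(x) for x in r])
            p=p+R.apply(d);R=R*Ro.from_rotvec(r,degrees=True)
        print(str(rows).replace(" ",""),"->",np.round(p,4))
HX,HY,HYAW=.5486,.1885,-20.4
def hw(x,y,z,tcp=True):
    """head-frame mm -> world m"""
    a=np.radians(HYAW);x,y,z=x/1e3,y/1e3,z/1e3
    return HX+x*np.cos(a)-y*np.sin(a),HY+x*np.sin(a)+y*np.cos(a),z
def bar(th,s=97,n=12):
    return -45+s*np.cos(th)-n*np.sin(th),42+s*np.sin(th)+n*np.cos(th)
def st():
    s=ctrl.get_state();R=Ro.from_rotvec(s["tool_rot"]);x=R.as_matrix()[:,0]
    print(round(s["time"],2),np.round(s["position"],4),"yaw",round(np.degrees(np.arctan2(x[1],x[0])),1),"tilt",np.round(R.as_matrix()[:2,2],3),"F",np.round(s["ft_force"],1),"M",np.round(s["torque"],2),"g",round(s["grip_width"]*87,1),round(float(s["grip_force"]),1))
E
python3 - <<'E'
from h import *
x,z=bar(.15);print(x,z)
plan([(.45,-.38,.25,70),(.62,-.05,.25,130),(*hw(x,0,z+60)[:3],159.6)],.05)
E
```

```text
49.11753697011291 68.36075178517163
[[0.05,0.044,-0.022,-0.007,0,0,-7],[0.05,0.046,-0.017,-0.007,0,0,-7],[0.05,0.048,-0.01,-0.007,0,0,-7],[0.05,0.049,-0.005,-0.007,0,0,-7],[0.05,0.049,0.001,-0.007,0,0,-7],[0.05,0.048,0.007,-0.007,0,0,-8],[0.05,0.048,0.014,-0.007,0,0,-7],[0.05,0.045,0.019,-0.007,0,0,-7]] -> [ 0.45   -0.3796  0.2498]
[[0.05,0.046,0.006,0.0,0,0,-7],[0.05,0.045,0.012,0.0,0,0,-8],[0.05,0.043,0.018,0.0,0,0,-7],[0.05,0.04,0.022,0.0,0,0,-8],[0.05,0.037,0.029,0.0,0,0,-7],[0.05,0.033,0.032,0.0,0,0,-8],[0.05,0.028,0.037,0.0,0,0,-7],[0.05,0.024,0.04,0.0,0,0,-8]] -> [ 0.6199 -0.0495  0.2503]
[[0.05,0.031,0.021,0.02,0,0,-5],[0.05,0.029,0.023,0.021,0,0,-5],[0.05,0.026,0.025,0.02,0,0,-5],[0.05,0.025,0.028,0.021,0,0,-5],[0.05,0.022,0.03,0.02,0,0,-4],[0.05,0.019,0.031,0.02,0,0,-5]] -> [0.5948 0.1709 0.1287]
```

```bash
python3 -m handwheel '[[0.05,0.044,-0.022,-0.007,0,0,-7],[0.05,0.046,-0.017,-0.007,0,0,-7],[0.05,0.048,-0.01,-0.007,0,0,-7],[0.05,0.049,-0.005,-0.007,0,0,-7],[0.05,0.049,0.001,-0.007,0,0,-7],[0.05,0.048,0.007,-0.007,0,0,-8],[0.05,0.048,0.014,-0.007,0,0,-7],[0.05,0.045,0.019,-0.007,0,0,-7]]' 5
python3 -m handwheel '[[0.05,0.046,0.006,0.0,0,0,-7],[0.05,0.045,0.012,0.0,0,0,-8],[0.05,0.043,0.018,0.0,0,0,-7],[0.05,0.04,0.022,0.0,0,0,-8],[0.05,0.037,0.029,0.0,0,0,-7],[0.05,0.033,0.032,0.0,0,0,-8],[0.05,0.028,0.037,0.0,0,0,-7],[0.05,0.024,0.04,0.0,0,0,-8],[0.05,0,0,0,0,0,0]]'
python3 - <<'E'
from h import *
st();print(np.round(ctrl.get_state()["joint_positions"],2))
x,z=bar(.15)
plan([(*hw(x,0,z+50)[:3],159.6)],.05)
E
```

```text
time: 1.1
position: [0.4511, -0.3787, 0.2504]
tool_rot: [-2.565, -1.813, 0.0]
ft_force: [0.5, -0.7, -0.2]
grip_width: 0.572
grip_force: 0.0
time: 2.22
position: [0.6205, -0.0441, 0.25]
tool_rot: [-1.308, -2.854, -0.004]
ft_force: [0.5, 0.4, -0.6]
grip_width: 0.575
grip_force: 0.0
2.23 [ 0.6205 -0.0441  0.25  ] yaw 130.8 tilt [-0.001  0.003] F [ 0.5  0.4 -0.6] M [-0.02 -0.12 -0.04] g 50.0 0.0
[ 0.61  0.32 -0.74  1.42  0.21  1.48  0.59]
[[0.05,0.03,0.02,0.022,0,0,-5],[0.05,0.028,0.023,0.022,0,0,-5],[0.05,0.026,0.025,0.022,0,0,-4],[0.05,0.024,0.027,0.022,0,0,-5],[0.05,0.022,0.029,0.022,0,0,-5],[0.05,0.019,0.03,0.022,0,0,-5]] -> [0.5948 0.1712 0.1187]
```

```bash
python3 -m handwheel '[[0.05,0.03,0.02,0.022,0,0,-5],[0.05,0.028,0.023,0.022,0,0,-5],[0.05,0.026,0.025,0.022,0,0,-4],[0.05,0.024,0.027,0.022,0,0,-5],[0.05,0.022,0.029,0.022,0,0,-5],[0.05,0.019,0.03,0.022,0,0,-5],[0.05,0,0,0,0,0,0]]'
python3 - <<'E'
from h import *
st();print(np.round(ctrl.get_state()["joint_positions"],2))
s,_=ctrl.get_image("side");t,_=ctrl.get_image("top")
cv2.imwrite("pics/c3.png",np.hstack([tile(s,195,190,80,80,5),tile(t,150,180,80,80,5)]))
x,z=bar(.15)
plan([(*hw(x,0,z-19)[:3],159.6)],.05,step=.03)
E
```

```text
time: 3.1
position: [0.5936, 0.1675, 0.1164]
tool_rot: [-0.558, -3.087, 0.0]
ft_force: [0.4, 0.1, 0.5]
grip_width: 0.575
grip_force: 0.0
3.1 [0.5936 0.1675 0.1164] yaw 159.5 tilt [-0.004  0.   ] F [0.4 0.1 0.5] M [ 0.08 -0.19 -0.  ] g 50.0 0.0
[ 0.36  0.43 -0.86  1.61  0.34  1.26  0.65]
[[0.05,0.001,0.002,0.023,0,0,0],[0.05,0.002,0.002,0.023,0,0,0],[0.05,0.001,0.003,0.023,0,0,0]] -> [0.595  0.1716 0.0491]
```

View pics/c3.png

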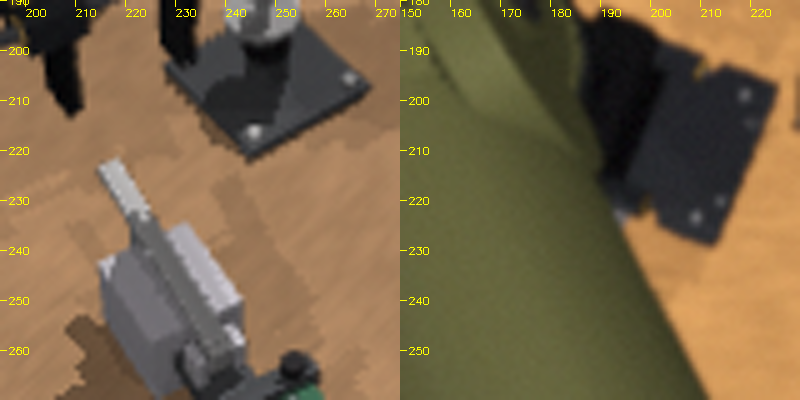

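Side view: the fingertips at about (207,212) and (180,203) straddle the line over the handle end at (205–218,222). The pose is consistent with the fit, so I descend.

```bash
python3 -m handwheel '[[0.05,0.001,0.002,0.023,0,0,0],[0.05,0.002,0.002,0.023,0,0,0],[0.05,0.001,0.002,0.020,0,0,0],[0.05,0,0,0,0,0,0]]'
python3 - <<'E'
from h import *
st();x,z=bar(.15)
plan([(*hw(x,0,z-19)[:3],159.6)],.05,step=.03)
print({n:proj(n,ctrl.get_state()["position"]) for n in C})
E
```

```text
time: 3.7
position: [0.594, 0.1705, 0.0512]
tool_rot: [-0.567, -3.088, 0.003]
ft_force: [1.0, 0.2, -0.4]
grip_width: 0.578
grip_force: 0.0
3.7 [0.594  0.1705 0.0512] yaw 159.2 tilt [-0.002 -0.001] F [ 1.   0.2 -0.4] M [ 0.09 -0.19  0.04] g 50.3 0.0
[[0.05,0.0,0.001,0.002,0,0,0]] -> [0.5944 0.1715 0.0492]
{'side': array([[219.99323542, 231.10603548]]), 'top': array([[191.12820357, 202.66489873]])}
```

Close at 5 N.

```bash
python3 -m handwheel '[[0.03,0,0.001,0.001,0,0,0],[0.014,0,0,0,0,0,0],[0.008,0,0,0,0,0,0],[0.005,0,0,0,0,0,0],[0.005,0,0,0,0,0,0]]' 5
python3 - <<'E'
from h import *
st();s=ctrl.get_state();p=np.array(s["position"])
# head-frame residual of grasp point
a=np.radians(HYAW);d=p[:2]-[HX,HY];print("head x,y",d@[np.cos(a),np.sin(a)]*1e3,d@[-np.sin(a),np.cos(a)]*1e3,p[2]*1e3+19)
# arc as relative tool steps: tool x = -head x (half turn), tool z = down
th=np.linspace(.15,2.2,13);P=np.array([bar(t) for t in th]);D=np.diff(P,axis=0)
print(np.round(np.c_[-D[:,0],-D[:,1]]/1e3,4).tolist())
E
```

```text
time: 4.32
position: [0.595, 0.1731, 0.0517]
tool_rot: [0.565, 3.09, -0.0]
ft_force: [-0.7, 0.0, 0.4]
grip_width: 0.103
grip_force: 0.0
4.33 [0.595  0.1731 0.0517] yaw 159.3 tilt [ 0. -0.] F [-0.7  0.   0.4] M [ 0.12 -0.15  0.07] g 9.0 0.0
head x,y 48.8874591336303 1.7591160516950746 70.65046041362187
[[0.0059, -0.0156], [0.0084, -0.0144], [0.0107, -0.0128], [0.0128, -0.0107], [0.0144, -0.0084], [0.0156, -0.0058], [0.0164, -0.0031], [0.0167, -0.0003], [0.0165, 0.0026], [0.0158, 0.0053], [0.0147, 0.0079], [0.0131, 0.0103]]
```

```bash
python3 -m handwheel '[[0.003,0,0,0,0,0,0],[0.003,0,0,0,0,0,0]]' 5
python3 - <<'E'
from h import *
st()
s,_=ctrl.get_image("side");t,_=ctrl.get_image("top")
cv2.imwrite("pics/c4.png",np.hstack([tile(s,185,195,80,80,5),tile(t,150,180,80,80,5)]))
E
```

```text
time: 4.58
position: [0.595, 0.1731, 0.0515]
tool_rot: [-0.565, -3.09, 0.0]
ft_force: [-0.1, -0.1, -0.2]
grip_width: 0.045
grip_force: 0.0
4.58 [0.595  0.1731 0.0515] yaw 159.3 tilt [-0. -0.] F [-0.1 -0.1 -0.2] M [ 0.11 -0.14 -0.06] g 3.9 0.0
```

View pics/c4.png

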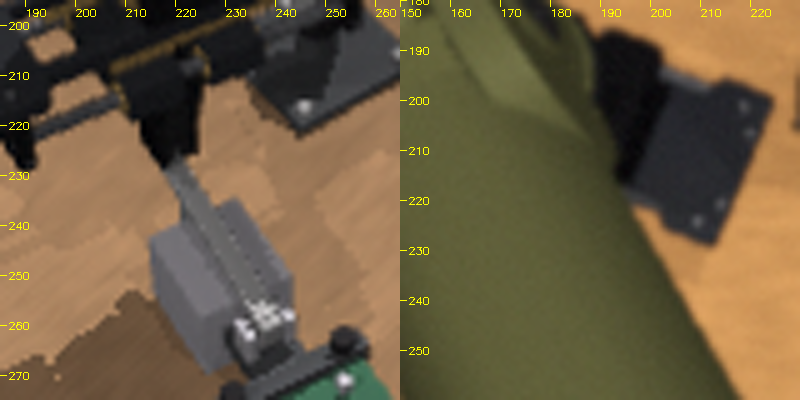

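The side view shows the shut fingers at about (216,222), covering the handle end, but they closed to 4 mm so the bar is not between them. I check with depth.

```bash
python3 - <<'E'
from h import *
_,d=ctrl.get_image("side");X,u,v=cloud("side",d)
a=np.radians(HYAW);L=X.copy();e=X[:,:2]-[HX,HY]
L[:,0]=e@[np.cos(a),np.sin(a)];L[:,1]=e@[-np.sin(a),np.cos(a)]
for r in range(206,262,4):
    m=(v==r)&(u>204)&(u<245)
    print(r,[(int(a),*np.round(b*1e3).astype(int).tolist()) for a,b in zip(u[m][::3],L[m][::3])])
E
```

```text
206 [(205, 23, 41, 189), (208, 24, 34, 185), (211, 26, 26, 178), (214, 27, 18, 173), (217, 23, 13, 173), (220, 47, -6, 142), (223, 22, -1, 167), (226, 15, -5, 171), (229, 10, -10, 173), (232, 8, -17, 171), (235, 10, -26, 164), (238, 133, -101, 12), (241, 130, -109, 11), (244, 125, -117, 11)]
210 [(205, 40, 36, 158), (208, 22, 35, 174), (211, 20, 30, 173), (214, 17, 23, 172), (217, 11, 19, 175), (220, 11, 12, 171), (223, 39, -9, 134), (226, 15, -5, 159), (229, 10, -10, 161), (232, 135, -82, 4), (235, 126, -87, 10), (238, 123, -95, 8), (241, 118, -102, 9), (244, 113, -109, 9)]
214 [(205, 21, 44, 168), (208, 16, 39, 169), (211, 11, 34, 171), (214, 10, 27, 168), (217, 11, 20, 163), (220, 11, 13, 159), (223, 36, -7, 124), (226, 130, -61, 4), (229, 125, -67, 5), (232, 122, -75, 3), (235, 117, -82, 4), (238, 111, -88, 7), (241, 105, -94, 9), (244, 100, -101, 10)]
218 [(205, 149, -4, 3), (208, 144, -11, 4), (211, 11, 35, 158), (214, 39, 16, 120), (217, 37, 9, 118), (220, 42, -1, 107), (223, 37, -6, 109), (226, 121, -55, 0), (229, 115, -61, 2), (232, 108, -67, 5), (235, 106, -75, 2), (238, 10
[... 2014 characters left out ...]
(220, -1, 25, 48), (223, -5, 20, 49), (226, -8, 13, 48), (229, -11, 7, 47), (232, -24, 5, 61), (235, -29, 0, 63), (238, -25, -11, 50), (241, -28, -17, 49), (244, -1, -41, 1)]
254 [(205, 39, 50, 3), (208, 38, 43, -1), (211, 32, 37, 2), (214, 26, 31, 4), (217, 17, 27, 12), (220, -3, 27, 36), (223, -16, 25, 50), (226, -19, 19, 48), (229, -22, 12, 48), (232, -27, 7, 50), (235, -37, 4, 60), (238, -39, -3, 57), (241, -39, -11, 51)]
258 [(205, 28, 56, 3), (208, 24, 49, 2), (211, 20, 43, 3), (214, 17, 36, 2), (217, 13, 30, 2), (220, -2, 28, 18), (223, -19, 28, 39), (226, -27, 24, 46), (229, -28, 16, 41), (232, -29, 9, 38), (235, -44, 8, 55), (238, -50, 3, 58), (241, -48, -6, 50), (244, -22, -29, 1)]
```

```bash
python3 - <<'E'
from h import *
for q in [(40,10,52),(40,10,62),(40,10,75),(40,10,90),(40,0,75),(40,6,72),(60,6,74),(62,-6,74),(66,0,74),(58,10,52)]:
    print(q,np.round(proj("side",hw(*q)),1))
t=[.5936,.1675,.1164];a=np.radians(HYAW);y=np.array([-np.sin(a),np.cos(a),0])
print(proj("side",t+.025*y),proj("side",t-.025*y),proj("side",t+.04*y),proj("side",t-.04*y))
im=cv2.imread("pics/c4.png")[60:260,80:260];cv2.imwrite("pics/c5.png",cv2.resize(im,None,fx=3.5,fy=3,interpolation=cv2.INTER_CUBIC))
E
```

```text
(40, 10, 52) [[217.7 235. ]]
(40, 10, 62) [[217.5 232.5]]
(40, 10, 75) [[217.2 229.1]]
(40, 10, 90) [[216.8 225.1]]
(40, 0, 75) [[220.8 227.5]]
(40, 6, 72) [[218.7 229.2]]
(60, 6, 74) [[214.9 223.4]]
(62, -6, 74) [[218.8 221. ]]
(66, 0, 74) [[215.9 220.9]]
(58, 10, 52) [[214.4 230.2]]
[[210.1855735  217.03405854]] [[228.66050954 209.04066804]] [[204.48728647 219.49852561]] [[234.05066053 206.70766357]]
```

View pics/c5.png

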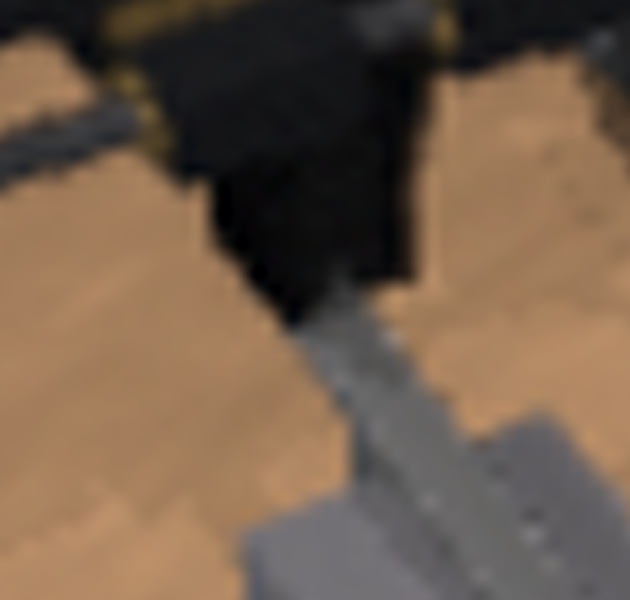

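Tips appear at z≈75 mm, just above the bar, both in depth and by projection. That is about 22 mm higher than the reported TCP suggests. I open, go 20 mm lower (still clear of the bench) and close again, to test it.

```bash
python3 -m handwheel '[[0.04,0,0,-0.004,0,0,0],[0.04,0,0,0,0,0,0],[0.04,0,0,0,0,0,0],[0.04,0,0,0,0,0,0],[0.04,0,0,0.012,0,0,0],[0.04,0,0,0.014,0,0,0],[0.02,0,0,0,0,0,0],[0.003,0,0,0,0,0,0],[0.003,0,0,0,0,0,0],[0.003,0,0,0,0,0,0]]' 5
python3 - <<'E'
from h import *
st()
E
```

```text
time: 5.98
position: [0.5954, 0.1735, 0.03]
tool_rot: [0.565, 3.089, 0.001]
ft_force: [0.3, 1.0, 0.1]
grip_width: 0.14
grip_force: 5.0
5.97 [0.5954 0.1735 0.03  ] yaw 159.3 tilt [0.001 0.   ] F [0.3 1.  0.1] M [ 0.14 -0.24 -0.03] g 12.2 5.0
```

It gripped at 12.2 mm, so the tips really stand about 22 mm above the reported TCP. I swing the handle along the arc.

```bash
python3 -m handwheel '[[0.003,0.006,0,-0.0155,0,0,0],[0.003,0.0085,0,-0.0145,0,0,0],[0.003,0.0105,0,-0.013,0,0,0],[0.003,0.013,0,-0.0105,0,0,0],[0.003,0.0145,0,-0.0085,0,0,0],[0.003,0.0155,0,-0.006,0,0,0]]' 5
python3 - <<'E'
from h import *
st()
E
python3 -m handwheel '[[0.003,0.0165,0,-0.003,0,0,0],[0.003,0.0165,0,0,0,0,0],[0.003,0.0165,0,0.0025,0,0,0],[0.003,0.016,0,0.005,0,0,0],[0.003,0.0145,0,0.008,0,0,0],[0.003,0.013,0,0.0105,0,0,0],[0.003,0,0,0,0,0,0]]' 5
python3 - <<'E'
from h import *
st()
s,d=ctrl.get_image("side");np.save("pics/s6.npy",d)
cv2.imwrite("pics/c6.png",tile(s,165,170,110,110,5))
E
```

```text
time: 6.72
position: [0.5308, 0.1975, 0.0983]
tool_rot: [0.565, 3.089, -0.0]
ft_force: [2.4, -0.4, -1.4]
grip_width: 0.139
grip_force: 5.0
6.72 [0.5308 0.1975 0.0983] yaw 159.3 tilt [ 0.001 -0.   ] F [ 2.4 -0.4 -1.4] M [ 0.02 -0.35 -0.04] g 12.1 5.0
time: 7.6
position: [0.4421, 0.2306, 0.0733]
tool_rot: [-0.562, -3.088, 0.001]
ft_force: [-2.0, 0.9, 1.9]
grip_width: 0.136
grip_force: 5.0
7.6 [0.4421 0.2306 0.0733] yaw 159.4 tilt [-0.003 -0.   ] F [-2.   0.9  1.9] M [0.48 0.44 0.01] g 11.9 5.0
```

View pics/c6.png

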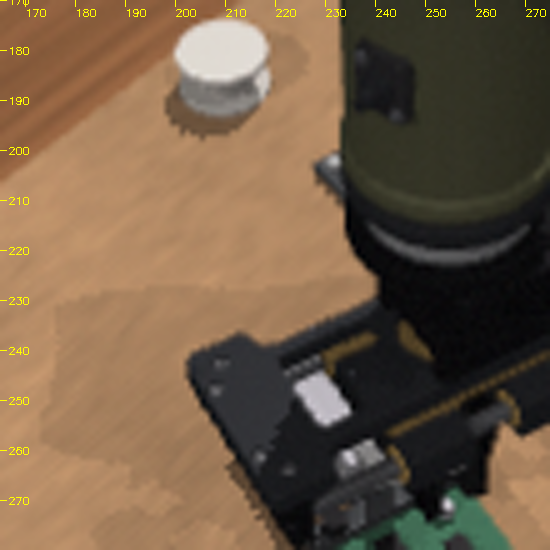

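Still gripped at the end of the arc; the white spool at (209,185) is untouched. I release, lift, move aside and look.

```bash
python3 -m handwheel '[[0.04,0,0,0,0,0,0],[0.04,0,0,0,0,0,0],[0.087,0,0,0,0,0,0],[0.087,0,0,-0.03,0,0,0],[0.087,0,0,-0.05,0,0,0],[0.087,0,0,-0.05,0,0,0]]' 5
python3 - <<'E'
from h import *
st()
plan([(.62,-.06,.24,159.6)],.087,step=.06)
E
```

```text
time: 8.4
position: [0.4443, 0.2298, 0.2059]
tool_rot: [-0.565, -3.09, 0.0]
ft_force: [1.0, 0.0, -1.5]
grip_width: 0.737
grip_force: 0.0
8.4 [0.4443 0.2298 0.2059] yaw 159.3 tilt [-0. -0.] F [ 1.   0.  -1.5] M [ 0.03 -0.22 -0.01] g 64.1 0.0
[[0.087,-0.044,-0.035,-0.006,0,0,0],[0.087,-0.045,-0.035,-0.005,0,0,0],[0.087,-0.044,-0.034,-0.006,0,0,0],[0.087,-0.045,-0.035,-0.006,0,0,0],[0.087,-0.044,-0.035,-0.005,0,0,0],[0.087,-0.045,-0.035,-0.006,0,0,0]] -> [ 0.62   -0.0602  0.2399]
```

```bash
python3 -m handwheel '[[0.087,-0.044,-0.035,-0.006,0,0,0],[0.087,-0.045,-0.035,-0.005,0,0,0],[0.087,-0.044,-0.034,-0.006,0,0,0],[0.087,-0.045,-0.035,-0.006,0,0,0],[0.087,-0.044,-0.035,-0.005,0,0,0],[0.087,-0.045,-0.035,-0.006,0,0,0],[0.087,0,0,0,0,0,0]]' 5
python3 - <<'E'
from h import *
st()
s,d=ctrl.get_image("side");t,e=ctrl.get_image("top");np.save("pics/s7.npy",d);np.save("pics/t7.npy",e)
cv2.imwrite("pics/s7.png",s);cv2.imwrite("pics/t7.png",t)
cv2.imwrite("pics/c7.png",np.hstack([tile(s,205,215,66,80,6),tile(t,148,190,66,80,6)]))
for n,D in(("side",d),("top",e)):
    X,u,v=cloud(n,D);a=np.radians(HYAW);q=X[:,:2]-[HX,HY]
    L=np.c_[q@[np.cos(a),np.sin(a)],q@[-np.sin(a),np.cos(a)],X[:,2]]*1e3
    m=(abs(L[:,1])<4)&(L[:,0]>-140)&(L[:,0]<-30)&(L[:,2]>60);print(n,m.sum())
    if m.sum()>3:
        o=np.argsort(-L[m][:,2]);print(np.round(L[m][o][::4]).astype(int).tolist())
    m=(abs(L[:,0])<40)&(abs(L[:,1])<40)&(abs(L[:,2]-48)<4)
    print("blk top",m.sum(),L[m].mean(0) if m.any() else "",cv2.minAreaRect(L[m][:,:2].astype(np.float32)) if m.sum()>5 else"")
E
```

```text
time: 9.28
position: [0.6216, -0.067, 0.2372]
tool_rot: [-0.58, -3.087, 0.002]
ft_force: [-0.4, -0.7, -0.6]
grip_width: 1.003
grip_force: 0.0
9.28 [ 0.6216 -0.067   0.2372] yaw 158.7 tilt [-0.001 -0.001] F [-0.4 -0.7 -0.6] M [ 0.12 -0.18 -0.02] g 87.3 0.0
side 71
[[-66, 4, 130], [-116, -1, 128], [-68, 2, 127], [-66, -1, 127], [-67, 0, 125], [-121, 0, 124], [-73, 3, 123], [-78, 1, 121], [-76, 3, 120], [-79, 4, 119], [-81, 1, 117], [-87, 4, 114], [-84, 0, 112], [-89, 0, 111], [-97, 0, 109], [-95, 1, 107], [-98, 3, 105], [-78, 4, 73]]
blk top 410 [-2.73025699  2.8054943  48.83762051] ((-5.6102752685546875, 1.8202095031738281), (51.46750259399414, 66.32003784179688), 88.31932830810547)
top 126
[[-64, 1, 127], [-116, -2, 126], [-66, 1, 125], [-121, 2, 124], [-120, 0, 123], [-114, -2, 121], [-115, 0, 120], [-74, -1, 119], [-78, 3, 117], [-61, 0, 116], [-84, 4, 115], [-109, 2, 114], [-57, 2, 114], [-56, 0, 113], [-83, 2, 112], [-88, 1, 110], [-52, 3, 109], [-91, 3, 108], [-105, -3, 107], [-100, -3, 106], [-102, -4, 105], [-98, -1, 102], [-95, -4, 95], [-91, -1, 93], [-86, -2, 84], [-88, 2, 83], [-81, -2, 78], [-78, 4, 74], [-77, -1, 70], [-75, 1, 68], [-74, -1, 66], [-70, 2, 62]]
blk top 384 [-0.26535348  1.92989775 46.76248979] ((-5.708442687988281, 1.416330337524414), (67.46302795410156, 50.14495849609375), 0.13717134296894073)
```

View pics/c7.png

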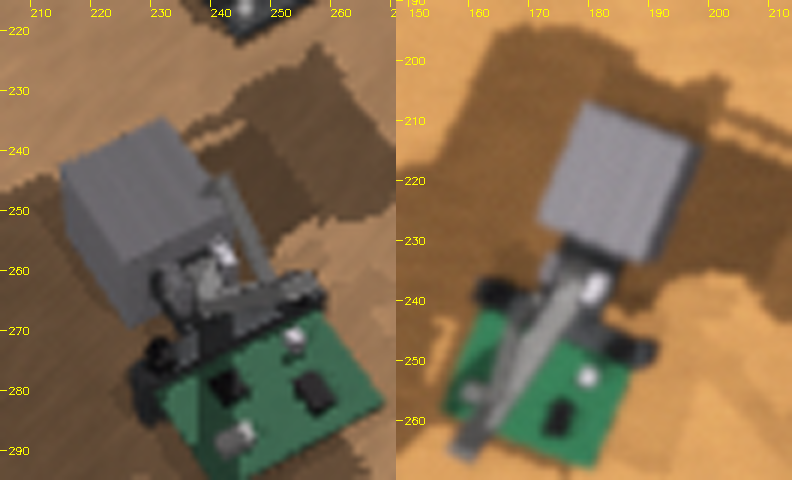

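The handle is at its stop: tip measured at head (-121, 125), as expected for 2.2 rad. The block is standing unmoved at top (185,220). Now I measure the finger-tip offset from the stored depth.

```bash
python3 - <<'E'
from h import *
s=ctrl.get_state();p=np.array(s["position"]);R=Ro.from_rotvec(s["tool_rot"])
for n,f in(("side","s7"),("top","t7")):
    X,u,v=cloud(n,np.load(f"pics/{f}.npy"));T=R.inv().apply(X-p)*1e3
    for sg in(1,-1):
        m=(abs(T[:,0])<20)&(sg*T[:,1]>35)&(sg*T[:,1]<75)&(T[:,2]>-80)&(T[:,2]<40)
        q=T[m];o=np.argsort(-q[:,2])[:24]
        print(n,sg,m.sum(),np.round(q[o][::3]).astype(int).tolist())
        if m.any():print(u[m][o[:2]],v[m][o[:2]])
print(proj("side",p+R.apply([0,.05,0])),proj("side",p-R.apply([0,.05,0])))
cv2.imwrite("pics/c8.png",tile(cv2.imread("pics/s7.png"),215,90,130,110,5))
E
```

```text
side 1 125 [[6, 39, -30], [-12, 45, -31], [8, 43, -32], [-8, 45, -33], [-11, 46, -34], [9, 44, -36], [-1, 46, -37], [2, 45, -39]]
[257 254] [120 120]
side -1 155 [[-4, -52, -28], [6, -51, -31], [-4, -49, -32], [5, -52, -33], [8, -53, -34], [5, -54, -35], [1, -51, -37], [-5, -49, -37]]
[285 288] [109 110]
top 1 30 [[-6, 40, -39], [7, 41, -69], [2, 41, -74], [-4, 43, -74], [-7, 44, -75], [3, 44, -75], [8, 45, -76], [7, 43, -76]]
[268 267] [175 177]
top -1 0 []
[[251.81843901 130.28589369]] [[284.47443613 119.20859792]]
```

View pics/c8.png

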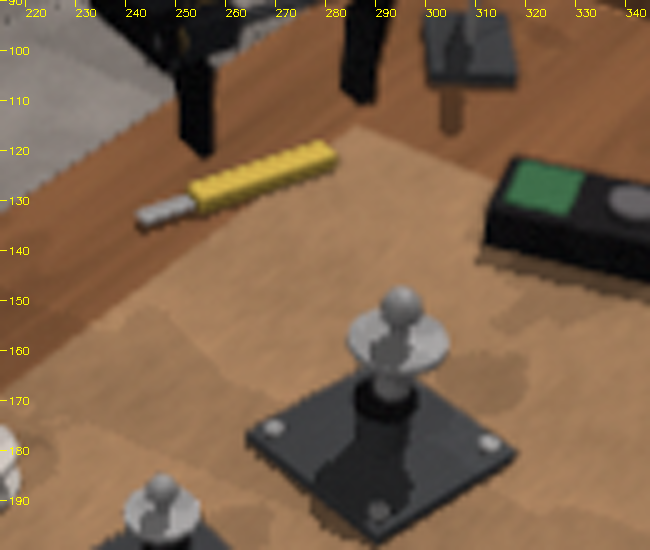

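The tips of the open fingers, at (253,120) and (287,110), stand about 30 mm above the reported TCP (22 mm when shut). They are centred in x and y. I allow for this: reported z ≈ -9 mm puts the pads 34 mm up.

```bash
python3 - <<'E'
from h import *
b=hw(0,1.5,0)
plan([(b[0],b[1],.1,159.6),(b[0],b[1],.02,159.6)],.087,step=.055)
E
```

```text
[[0.087,0.026,0.035,0.023,0,0,0],[0.087,0.026,0.034,0.023,0,0,0],[0.087,0.025,0.035,0.023,0,0,0],[0.087,0.026,0.035,0.023,0,0,0],[0.087,0.026,0.035,0.023,0,0,0],[0.087,0.026,0.034,0.023,0,0,0]] -> [0.5489 0.1896 0.1003]
[[0.087,0.0,0.0,0.04,0,0,0],[0.087,0.0,0.0,0.04,0,0,0]] -> [0.5488 0.1897 0.0203]
```

```bash
python3 -m handwheel '[[0.087,0.026,0.035,0.023,0,0,0],[0.087,0.026,0.034,0.023,0,0,0],[0.087,0.025,0.035,0.023,0,0,0],[0.087,0.026,0.035,0.023,0,0,0],[0.087,0.026,0.035,0.023,0,0,0],[0.087,0.026,0.034,0.023,0,0,0],[0.087,0,0,0,0,0,0]]'
python3 - <<'E'
from h import *
st();b=hw(0,1.5,0)
plan([(b[0],b[1],.02,159.6),(b[0],b[1],-.009,159.6)],.087,step=.04)
E
```

```text
time: 10.25
position: [0.5441, 0.1954, 0.0994]
tool_rot: [-0.548, -3.09, -0.001]
ft_force: [0.6, -0.1, -0.4]
grip_width: 0.997
grip_force: 0.0
10.25 [0.5441 0.1954 0.0994] yaw 159.9 tilt [-0.003  0.001] F [ 0.6 -0.1 -0.4] M [ 0.11 -0.1   0.05] g 86.7 0.0
[[0.087,-0.003,-0.002,0.04,0,0,0],[0.087,-0.004,-0.001,0.039,0,0,0]] -> [0.5494 0.1903 0.0204]
[[0.087,0.0,0.0,0.029,0,0,0]] -> [ 0.5493  0.1903 -0.0086]
```

```bash
python3 -m handwheel '[[0.087,-0.006,-0.003,0.03,0,0,0],[0.087,0,0,0.03,0,0,0],[0.087,0,0,0,0,0,0],[0.087,0,0,0,0,0,0]]'
python3 - <<'E'
from h import *
st();b=hw(0,1.5,0)
plan([(b[0],b[1],-.009,159.6)],.087,step=.04)
E
```

```text
time: 10.75
position: [0.5539, 0.1852, 0.042]
tool_rot: [0.564, 3.089, 0.001]
ft_force: [-0.3, 0.6, 0.0]
grip_width: 1.0
grip_force: 0.0
10.75 [0.5539 0.1852 0.042 ] yaw 159.3 tilt [0.002 0.   ] F [-0.3  0.6  0. ] M [ 0.1  -0.22 -0.02] g 87.0 0.0
[[0.087,0.003,0.001,0.025,0,0,0],[0.087,0.003,0.002,0.026,0,0,0]] -> [ 0.5494  0.1901 -0.009 ]
```

```bash
python3 -m handwheel '[[0.087,0.005,0.002,0.02,0,0,0],[0.087,0,0,0.015,0,0,0],[0.087,0,0,0.01,0,0,0],[0.087,0,0,0,0,0,0],[0.087,0,0,0,0,0,0]]'
python3 - <<'E'
from h import *
st();b=hw(0,1.5,0)
plan([(b[0],b[1],-.009,159.6)],.087,step=.04,dec=4)
s,d=ctrl.get_image("side");X,u,v=cloud("side",d)
p=ctrl.get_state();R=Ro.from_rotvec(p["tool_rot"]);T=R.inv().apply(X-p["position"])*1e3
m=(abs(T[:,0])<14)&(T[:,1]<-38)&(T[:,1]>-75)&(T[:,2]>-90)&(T[:,2]<0)&(X[:,2]>.008)
for h in range(8,60,6):
    k=m&(abs(X[:,2]*1e3-h)<3);print(h,k.sum(),np.round(np.median(T[k],0),1) if k.any() else "")
E
```

```text
time: 11.38
position: [0.5497, 0.1884, -0.0043]
tool_rot: [0.565, 3.09, 0.0]
ft_force: [-0.2, -0.0, -0.0]
grip_width: 0.995
grip_force: 0.0
11.38 [ 0.5497  0.1884 -0.0043] yaw 159.3 tilt [0. 0.] F [-0.2 -0.  -0. ] M [ 0.07 -0.23  0.03] g 86.6 0.0
[[0.087,0.001,0.0012,0.0047,0,0,0]] -> [ 0.5492  0.1899 -0.009 ]
8 0 
14 0 
20 0 
26 7 [  5.4 -45.5 -29.9]
32 11 [  8.1 -44.9 -36.2]
38 10 [  8.4 -45.3 -41.8]
44 10 [  6.1 -44.7 -48.7]
50 12 [  7.3 -45.  -54.3]
56 9 [ 10.9 -48.1 -60.4]
```

```bash
python3 -m handwheel '[[0.087,0.001,0.001,0.005,0,0,0],[0.07,0,0,0,0,0,0],[0.055,0,0,0,0,0,0],[0.045,0,0,0,0,0,0],[0.04,0,0,0,0,0,0],[0.04,0,0,0,0,0,0],[0.04,0,0,0,0,0,0]]' 40
python3 - <<'E'
from h import *
st()
E
```

```text
time: 12.3
position: [0.5491, 0.1899, -0.0094]
tool_rot: [0.565, 3.09, 0.001]
ft_force: [1.1, 1.4, -0.8]
grip_width: 0.568
grip_force: 40.0
12.3 [ 0.5491  0.1899 -0.0094] yaw 159.3 tilt [0.001 0.001] F [ 1.1  1.4 -0.8] M [ 0.27 -0.33 -0.07] g 49.4 40.0
```

```bash
python3 -m handwheel '[[0.04,0,0,-0.005,0,0,0],[0.04,0,0,-0.015,0,0,0],[0.04,0,0,-0.02,0,0,0],[0.04,0,0,-0.03,0,0,0],[0.04,0,0,-0.04,0,0,0],[0.04,0,0,-0.04,0,0,0],[0.04,0,0,0,0,0,0],[0.04,0,0,0,0,0,0]]'
python3 - <<'E'
from h import *
st()
s,d=ctrl.get_image("side");cv2.imwrite("pics/s9.png",s);X,u,v=cloud("side",d)
p=ctrl.get_state();R=Ro.from_rotvec(p["tool_rot"]);T=R.inv().apply(X-p["position"])*1e3
# block +... visible: block lower region edges; print block side face & board heights rel
H=np.c_[-T[:,0],-T[:,1],-T[:,2]-9.4+0]  # head-like frame, z from underside expected: z_head = -Tz + TCPz_at_grip
m=(abs(H[:,1])<30)&(H[:,0]<-75)&(H[:,0]>-123)&(H[:,2]<60)&(H[:,2]>-30)
A=np.c_[H[m][:,:2],np.ones(m.sum())];print("board plane",m.sum(),np.linalg.lstsq(A,H[m][:,2],rcond=None)[0])
c=ctrl.get_state()["position"];plan([(.56,.05,c[2],159.6),(.5878,-.155,c[2],159.6)],.04,step=.035)
E
```

```text
time: 13.3
position: [0.5478, 0.1888, 0.1393]
tool_rot: [-0.565, -3.089, 0.002]
ft_force: [-0.7, 0.0, -9.3]
grip_width: 0.567
grip_force: 40.0
13.3 [0.5478 0.1888 0.1393] yaw 159.3 tilt [-0.002 -0.001] F [-0.7  0.  -9.3] M [ 0.01 -0.13  0.  ] g 49.3 40.0
board plane 560 [-3.92345877e-03 -4.19643365e-03  2.97304062e+01]
[[0.04,-0.015,-0.031,0.0,0,0,0],[0.04,-0.015,-0.032,0.0,0,0,0],[0.04,-0.016,-0.031,0.0,0,0,0],[0.04,-0.015,-0.031,0.0,0,0,0]] -> [0.5601 0.0502 0.1387]
[[0.04,-0.016,-0.03,0.0,0,0,0],[0.04,-0.017,-0.031,0.0,0,0,0],[0.04,-0.016,-0.03,0.0,0,0,0],[0.04,-0.017,-0.03,0.0,0,0,0],[0.04,-0.016,-0.031,0.0,0,0,0],[0.04,-0.016,-0.03,0.0,0,0,0]] -> [ 0.5874 -0.1547  0.1389]
```

Level and held, weight about 8.8 N. Carry over the mount.

```bash
python3 -m handwheel '[[0.04,-0.007,-0.014,0,0,0,0],[0.04,-0.015,-0.031,0.0,0,0,0],[0.04,-0.016,-0.031,0.0,0,0,0],[0.04,-0.015,-0.031,0.0,0,0,0],[0.04,-0.016,-0.03,0.0,0,0,0],[0.04,-0.017,-0.031,0.0,0,0,0],[0.04,-0.016,-0.03,0.0,0,0,0],[0.04,-0.017,-0.03,0.0,0,0,0],[0.04,-0.016,-0.031,0.0,0,0,0],[0.04,-0.016,-0.03,0.0,0,0,0],[0.04,-0.008,-0.018,0,0,0,0],[0.04,0,0,0,0,0,0]]'
python3 -m handwheel '[[0.04,0,0,0,0,0,0],[0.04,0,0,0,0,0,0]]'
python3 - <<'E'
from h import *
st();s,d=ctrl.get_image("side");t,e=ctrl.get_image("top")
cv2.imwrite("pics/s10.png",s);cv2.imwrite("pics/t10.png",t);np.save("pics/s10.npy",d)
c=ctrl.get_state()["position"];plan([(.5878,-.155,c[2],159.3)],.04,dec=4)
p=ctrl.get_state();R=Ro.from_rotvec(p["tool_rot"]);a=np.array(p["position"])
for q in [(0,0,0),(28,25,0),(-28,25,0),(-28,-25,0),(28,25,48),(-28,25,48),(-28,-25,48)]:
    W=a+R.apply([-q[0]/1e3,-q[1]/1e3,-q[2]/1e3-.0]) ; W[2]=a[2]+.0094+q[2]/1e3
    print(q,np.round(proj("side",W),1))
cv2.imwrite("pics/c10.png",tile(s,245,90,100,110,5))
E
```

```text
time: 14.85
position: [0.5878, -0.1568, 0.1393]
tool_rot: [-0.571, -3.087, 0.001]
ft_force: [0.6, 0.9, -9.3]
grip_width: 0.573
grip_force: 40.0
time: 15.1
position: [0.5889, -0.1519, 0.1406]
tool_rot: [-0.561, -3.091, -0.001]
ft_force: [0.0, 0.3, -7.5]
grip_width: 0.571
grip_force: 40.0
15.1 [ 0.5889 -0.1519  0.1406] yaw 159.4 tilt [-0.     0.001] F [ 0.   0.3 -7.5] M [ 0.11 -0.19 -0.04] g 49.7 40.0
[[0.04,0.0002,-0.0027,0.0,0,0,0]] -> [ 0.5878 -0.155   0.1406]
(0, 0, 0) [[295.3 140.3]]
(28, 25, 0) [[296.5 132.8]]
(-28, 25, 0) [[308.3 142.7]]
(-28, -25, 0) [[294.  148.2]]
(28, 25, 48) [[298.  118.8]]
(-28, 25, 48) [[310.4 128.4]]
(-28, -25, 48) [[295.6 133.9]]
```

View pics/c10.png

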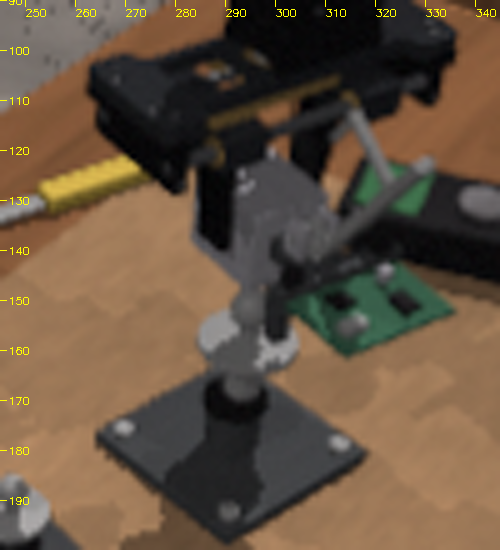

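The side view shows the block hanging right above the ball at (294,151), with the fingers on the ±y faces. I trim the position and come down.

```bash
python3 -m handwheel '[[0.04,0,-0.001,0.006,0,0,0],[0.04,0,0,0.01,0,0,0],[0.04,0,0,0.01,0,0,0],[0.04,0,0,0.005,0,0,0],[0.04,0,0,0,0,0,0],[0.04,0,0,0,0,0,0]]'
python3 - <<'E'
from h import *
st();c=ctrl.get_state()["position"];plan([(.5878,-.155,c[2],159.3)],.04,dec=4)
E
python3 -m handwheel '[[0.04,0,0,0,0,0,0],[0.04,0,0,0,0,0,0]]'
python3 - <<'E'
from h import *
st();c=ctrl.get_state()["position"];plan([(.5878,-.155,c[2],159.3)],.04,dec=4)
E
```

```text
time: 15.95
position: [0.5889, -0.1548, 0.1099]
tool_rot: [0.565, 3.09, -0.0]
ft_force: [-0.5, -0.5, -8.4]
grip_width: 0.574
grip_force: 40.0
15.95 [ 0.5889 -0.1548  0.1099] yaw 159.3 tilt [ 0.001 -0.   ] F [-0.5 -0.5 -8.4] M [ 0.06 -0.18 -0.01] g 50.0 40.0
[[0.04,0.001,-0.0006,0.0,0,0,0]] -> [ 0.5877 -0.155   0.1099]
time: 16.2
position: [0.5887, -0.1549, 0.1098]
tool_rot: [0.565, 3.09, -0.0]
ft_force: [0.1, 0.2, -9.3]
grip_width: 0.571
grip_force: 40.0
16.2 [ 0.5887 -0.1549  0.1098] yaw 159.3 tilt [ 0. -0.] F [ 0.1  0.2 -9.3] M [ 0.1  -0.22 -0.03] g 49.7 40.0
[[0.04,0.0008,-0.0005,0.0,0,0,0]] -> [ 0.5878 -0.155   0.1098]
```

```bash
cat > s.sh <<'E'
python3 -c "from h import *;st()"
E
python3 -m handwheel '[[0.04,0.001,0,0.002,0,0,0],[0.04,0,0,0.002,0,0,0],[0.04,0,0,0,0,0,0]]'>/dev/null; sh s.sh
python3 -m handwheel '[[0.04,0,0,0.0015,0,0,0],[0.04,0,0,0.0015,0,0,0]]'>/dev/null; sh s.sh
```

```text
16.57 [ 0.5873 -0.1545  0.1052] yaw 159.3 tilt [-0.001  0.   ] F [-0.2 -0.3 -9. ] M [ 0.03 -0.17  0.02] g 49.7 40.0
16.82 [ 0.5876 -0.1545  0.1024] yaw 159.3 tilt [-0. -0.] F [ 0.5  0.5 -9.3] M [ 0.09 -0.23  0.02] g 49.9 40.0
```

```bash
python3 -m handwheel '[[0.04,0,0,0.0015,0,0,0],[0.04,0,0,0.0015,0,0,0]]'>/dev/null; sh s.sh
python3 -m handwheel '[[0.04,0,0,0.001,0,0,0],[0.04,0,0,0.001,0,0,0]]'>/dev/null; sh s.sh
```

```text
17.07 [ 0.5876 -0.1545  0.0994] yaw 159.3 tilt [-0. -0.] F [-0.1 -0.9 -8. ] M [ 0.07 -0.16 -0.07] g 49.9 40.0
17.32 [ 0.5876 -0.1545  0.0975] yaw 159.3 tilt [-0. -0.] F [-0.4 -0.2 -8.4] M [ 0.03 -0.22 -0.  ] g 49.8 40.0
```

```bash
for i in 1; do python3 -m handwheel '[[0.04,0,0,0.001,0,0,0],[0.04,0,0,0.001,0,0,0]]'>/dev/null; sh s.sh; done
python3 -m handwheel '[[0.04,0,0,0.001,0,0,0],[0.04,0,0,0.001,0,0,0]]'>/dev/null; sh s.sh
```

```text
17.57 [ 0.5876 -0.1545  0.0955] yaw 159.3 tilt [-0. -0.] F [ 0.3 -0.2 -8.8] M [ 0.04 -0.15  0.01] g 49.6 40.0
17.82 [ 0.5876 -0.1545  0.0935] yaw 159.3 tilt [ 0. -0.] F [-0.6  0.4 -9. ] M [ 0.   -0.21  0.01] g 49.8 40.0
```

```bash
python3 -m handwheel '[[0.04,0,0,0.001,0,0,0],[0.04,0,0,0.001,0,0,0]]'>/dev/null; sh s.sh
```

```text
18.07 [ 0.5876 -0.1545  0.0915] yaw 159.3 tilt [-0. -0.] F [ 1.2  0.4 -9. ] M [ 0.07 -0.17  0.01] g 49.6 40.0
```

```bash
python3 -m handwheel '[[0.04,0,0,0.001,0,0,0],[0.04,0,0,0.001,0,0,0],[0.04,0,0,0.001,0,0,0]]'>/dev/null; sh s.sh
```

```text
18.45 [ 0.5876 -0.1545  0.0885] yaw 159.3 tilt [-0. -0.] F [ 1.3 -0.6 -8.4] M [ 0.1  -0.24  0.05] g 49.8 40.0
```

```bash
python3 -m handwheel '[[0.04,0,0,0.001,0,0,0],[0.04,0,0,0.001,0,0,0],[0.04,0,0,0.001,0,0,0]]'>/dev/null; sh s.sh
```

```text
18.82 [ 0.5876 -0.1545  0.0855] yaw 159.3 tilt [-0. -0.] F [-0.2  0.6 -8.4] M [ 0.07 -0.15  0.02] g 49.5 40.0
```

```bash
python3 -m handwheel '[[0.04,0,0,0.001,0,0,0],[0.04,0,0,0.001,0,0,0]]'>/dev/null; sh s.sh
```

```text
19.07 [ 0.5876 -0.1545  0.0835] yaw 159.3 tilt [-0. -0.] F [ 0.7  0.3 -7.9] M [ 0.04 -0.19 -0.  ] g 49.6 40.0
```

Free so far. Now half-millimetre steps, looking for the shoulder.

```bash
python3 -m handwheel '[[0.04,0,0,0.0005,0,0,0],[0.04,0,0,0.0005,0,0,0],[0.04,0,0,0.0005,0,0,0],[0.04,0,0,0.0005,0,0,0]]'>/dev/null; sh s.sh
```

```text
19.57 [ 0.5876 -0.1545  0.0815] yaw 159.3 tilt [ 0. -0.] F [ 0.3 -0.3 -8.4] M [ 0.09 -0.14  0.04] g 49.6 40.0
```

```bash
python3 -m handwheel '[[0.04,0,0,0.0005,0,0,0],[0.04,0,0,0.0005,0,0,0]]'>/dev/null; sh s.sh
```

```text
19.82 [ 0.5876 -0.1545  0.0805] yaw 159.3 tilt [-0. -0.] F [ 0.8 -0.8 -8. ] M [ 0.06 -0.14  0.03] g 49.6 40.0
```

```bash
python3 -m handwheel '[[0.04,0,0,0.0005,0,0,0],[0.04,0,0,0.0005,0,0,0]]'>/dev/null; sh s.sh
```

```text
20.07 [ 0.5876 -0.1545  0.0795] yaw 159.3 tilt [-0. -0.] F [ 0.1 -0.1 -8.3] M [ 0.08 -0.17 -0.04] g 50.2 40.0
```

```bash
python3 -m handwheel '[[0.04,0,0,0.0005,0,0,0],[0.04,0,0,0.0005,0,0,0]]'>/dev/null; sh s.sh
```

```text
20.32 [ 0.5876 -0.1545  0.0785] yaw 159.3 tilt [-0. -0.] F [-0.8  0.3 -8.9] M [ 0.02 -0.18 -0.01] g 49.8 40.0
```

```bash
python3 -m handwheel '[[0.04,0,0,0.0004,0,0,0],[0.04,0,0,0.0004,0,0,0]]'>/dev/null; sh s.sh
```

```text
20.57 [ 0.5877 -0.1545  0.0781] yaw 159.3 tilt [ 0. -0.] F [-0.9  0.3 -3.9] M [ 0.13  0.09 -0.03] g 50.0 40.0
```

```bash
python3 -m handwheel '[[0.04,0,0,0.0004,0,0,0],[0.04,0,0,0.0002,0,0,0]]'>/dev/null; sh s.sh
```

```text
20.82 [ 0.5878 -0.1545  0.0781] yaw 159.3 tilt [ 0.    -0.001] F [-3.3 -0.1  1.8] M [0.18 0.65 0.01] g 49.4 40.0
```

```bash
python3 -m handwheel '[[0.04,0,0,0.0003,0,0,0],[0.04,0,0,0.0002,0,0,0]]'>/dev/null; sh s.sh
```

```text
21.07 [ 0.588  -0.1546  0.078 ] yaw 159.3 tilt [ 0.001 -0.001] F [-5.6  0.9  7.8] M [0.24 1.09 0.01] g 49.8 40.0
```

```bash
python3 -m handwheel '[[0.04,0,0,0.0003,0,0,0],[0.04,0,0,0.0002,0,0,0]]'>/dev/null; sh s.sh
```

```text
21.32 [ 0.588  -0.1546  0.078 ] yaw 159.3 tilt [ 0.001 -0.001] F [-5.9  0.9  8.9] M [0.29 1.33 0.01] g 49.6 40.0
```

Shoulder felt at TCP 0.078, so the underside is at about 0.0875, matching the measured shoulder. I ease the load, relax the grip, then open.

```bash
python3 -m handwheel '[[0.04,0,0,-0.0005,0,0,0],[0.04,0,0,0,0,0,0]]' 10 >/dev/null; sh s.sh
python3 -m handwheel '[[0.04,0,0,0,0,0,0],[0.04,0,0,0,0,0,0]]' 3 >/dev/null; sh s.sh
```

```text
21.57 [ 0.5881 -0.1546  0.078 ] yaw 159.3 tilt [ 0.001 -0.001] F [-4.9  0.6  6.7] M [0.18 0.94 0.01] g 50.1 10.0
21.82 [ 0.5886 -0.1548  0.0773] yaw 159.3 tilt [ 0.002 -0.001] F [-1.6 -0.9  3.9] M [ 0.01  0.24 -0.02] g 50.2 3.0
```

```bash
python3 -m handwheel '[[0.055,0,0,0,0,0,0],[0.07,0,0,0,0,0,0],[0.087,0,0,0,0,0,0],[0.087,0,0,0,0,0,0],[0.087,0,0,-0.01,0,0,0],[0.087,0,0,-0.03,0,0,0],[0.087,0,0,-0.04,0,0,0],[0.087,0,0,-0.05,0,0,0],[0.087,0,0,0,0,0,0],[0.087,0,0,0,0,0,0]]' >/dev/null; sh s.sh
python3 - <<'E'
from h import *
import h
# seated head: origin where TCP was at release
h.HX,h.HY=.5880,-.1547;H0=.0875
s,d=ctrl.get_image("side");np.save("pics/s11.npy",d);cv2.imwrite("pics/s11.png",s)
for n,D in(("side",d),):
    X,u,v=cloud(n,D);a=np.radians(-20.6);q=X[:,:2]-[h.HX,h.HY]
    L=np.c_[q@[np.cos(a),np.sin(a)],q@[-np.sin(a),np.cos(a)],X[:,2]-H0]*1e3
    m=(abs(L[:,0])<22)&(abs(L[:,1])<20)&(abs(L[:,2]-48)<6)
    A=np.c_[L[m][:,:2],np.ones(m.sum())];print("top plane",m.sum(),np.linalg.lstsq(A,L[m][:,2],rcond=None)[0])
    m=(abs(L[:,1])<5)&(L[:,0]>-140)&(L[:,0]<-50)&(L[:,2]>60);print(np.round(L[m][np.argsort(-L[m][:,2])][::4]).astype(int).tolist())
E
```

```text
23.07 [ 0.5875 -0.1545  0.2068] yaw 159.3 tilt [ 0.    -0.001] F [-0.2 -0.2 -0.3] M [ 0.05 -0.19  0.02] g 86.9 0.0
top plane 124 [ 1.23632303e-02 -3.33009521e-03  4.99914776e+01]
[[-67, 3, 131], [-70, 1, 129], [-66, -2, 129], [-68, -3, 127], [-68, 3, 125], [-76, -1, 123], [-62, 0, 121], [-75, 1, 120], [-63, 1, 119], [-117, 2, 118], [-82, -1, 117], [-88, 1, 115], [-60, 1, 114], [-89, 1, 112], [-112, -1, 110], [-94, 1, 109], [-94, -2, 108], [-96, 2, 108], [-96, 2, 104], [-103, 0, 99], [-91, 5, 89], [-82, 3, 79], [-85, 4, 71], [-80, -5, 64]]
```

Seated flat (top plane level, 48–50 mm above the shoulder), handle still up. Next I go back over the handle and pinch it.

```bash
sed -i 's/^HX,HY,HYAW=.*/HX,HY,HYAW=.5880,-.1547,-20.6/' h.py; python3 - <<'E'
from h import *
b=hw(-111,0,0);plan([(b[0],b[1],.207,159.4),(b[0],b[1],.161,159.4)],.05,step=.03)
E
```

```text
[[0.05,0.027,0.0,0.0,0,0,0],[0.05,0.028,0.0,-0.001,0,0,0],[0.05,0.027,0.0,0.0,0,0,0],[0.05,0.028,0.0,0.0,0,0,0]] -> [ 0.4841 -0.1155  0.207 ]
[[0.05,0.0,0.0,0.023,0,0,0],[0.05,0.0,0.0,0.023,0,0,0]] -> [ 0.484  -0.1155  0.161 ]
```

```bash
python3 -m handwheel '[[0.05,0.027,0,0,0,0,0],[0.05,0.028,0,0,0,0,0],[0.05,0.027,0,0,0,0,0],[0.05,0.028,0,0,0,0,0],[0.05,0,0,0,0,0,0],[0.05,0,0,0.015,0,0,0],[0.05,0,0,0.02,0,0,0],[0.05,0,0,0.01,0,0,0],[0.05,0,0,0,0,0,0],[0.05,0,0,0,0,0,0]]' 5 >/dev/null; sh s.sh
python3 - <<'E'
from h import *
b=hw(-111,0,0);plan([(b[0],b[1],.161,159.4)],.05,dec=4)
E
```

```text
24.38 [ 0.4852 -0.1156  0.1619] yaw 159.3 tilt [0.001 0.   ] F [-1.1 -0.  -0.3] M [ 0.09 -0.16 -0.  ] g 50.6 0.0
[[0.05,0.001,-0.0005,0.0009,0,0,0]] -> [ 0.4841 -0.1157  0.161 ]
```

```bash
python3 -m handwheel '[[0.03,0.001,0,0.001,0,0,0],[0.015,0,0,0,0,0,0],[0.003,0,0,0,0,0,0],[0.003,0,0,0,0,0,0],[0.003,0,0,0,0,0,0]]' 5 >/dev/null; sh s.sh
python3 - <<'E'
from h import *
th=np.linspace(2.2,.25,13);P=np.array([bar(t) for t in th]);D=np.diff(P,axis=0)
print(np.round(np.c_[-D[:,0],-D[:,1]]/1e3,4).tolist())
E
```

```text
25.0 [ 0.4838 -0.1152  0.1607] yaw 159.3 tilt [-0. -0.] F [-0.2  0.   0.4] M [ 0.05 -0.14  0.  ] g 12.0 5.0
[[-0.0124, -0.0099], [-0.0139, -0.0077], [-0.0149, -0.0054], [-0.0156, -0.0029], [-0.0159, -0.0003], [-0.0157, 0.0022], [-0.0151, 0.0047], [-0.0142, 0.0071], [-0.0128, 0.0093], [-0.0112, 0.0113], [-0.0092, 0.0129], [-0.007, 0.0143]]
```

```bash
python3 -m handwheel '[[0.003,-0.0125,0,-0.01,0,0,0],[0.003,-0.014,0,-0.0075,0,0,0],[0.003,-0.015,0,-0.0055,0,0,0],[0.003,-0.0155,0,-0.003,0,0,0],[0.003,-0.016,0,0,0,0,0],[0.003,-0.0155,0,0.002,0,0,0],[0.003,0,0,0,0,0,0]]' 5 >/dev/null; sh s.sh
python3 -m handwheel '[[0.003,-0.015,0,0.0045,0,0,0],[0.003,-0.014,0,0.007,0,0,0],[0.003,-0.013,0,0.0095,0,0,0],[0.003,0,0,0,0,0,0]]' 5 >/dev/null; sh s.sh
```

```text
25.88 [ 0.5671 -0.1467  0.184 ] yaw 159.3 tilt [0.    0.001] F [ 0.8  0.2 -1.1] M [-0.08 -0.3   0.01] g 12.0 5.0
26.38 [ 0.6067 -0.1617  0.1627] yaw 159.3 tilt [0.001 0.001] F [ 0.2 -1.  -0.2] M [-0.07 -0.37 -0.03] g 12.1 5.0
```

```bash
python3 -m handwheel '[[0.003,-0.011,0,0.0115,0,0,0],[0.003,-0.009,0,0.013,0,0,0],[0.003,0,0,0,0,0,0]]' 5 >/dev/null; sh s.sh
python3 -m handwheel '[[0.003,-0.004,0,0.007,0,0,0],[0.003,0,0,0,0,0,0]]' 5 >/dev/null; sh s.sh
```

```text
26.75 [ 0.6254 -0.1688  0.1378] yaw 159.3 tilt [0.001 0.001] F [ 2.  -0.8  0.2] M [-0.12 -0.72  0.01] g 11.9 5.0
27.0 [ 0.6285 -0.17    0.1317] yaw 159.3 tilt [ 0. -0.] F [ 0.1 -0.4 -0.4] M [-0.15 -0.5  -0.01] g 11.8 5.0
```

```bash
python3 -m handwheel '[[0.003,-0.0035,0,0.009,0,0,0],[0.003,0,0,0,0,0,0]]' 5 >/dev/null; sh s.sh
python3 -m handwheel '[[0.003,-0.0015,0,0.0045,0,0,0],[0.003,0,0,0,0,0,0]]' 5 >/dev/null; sh s.sh
```

```text
27.25 [ 0.632  -0.1713  0.1225] yaw 159.3 tilt [ 0.001 -0.   ] F [ 3.4 -0.8  0.7] M [-0.16 -0.8  -0.02] g 11.8 5.0
27.5 [ 0.6332 -0.1717  0.1184] yaw 159.3 tilt [ 0. -0.] F [ 2.5 -1.7  1.5] M [-0.19 -0.73 -0.  ] g 11.7 5.0
```

```bash
python3 -m handwheel '[[0.02,0,0,0,0,0,0],[0.04,0,0,0,0,0,0],[0.04,0,0,0,0,0,0],[0.04,0,0,-0.02,0,0,0],[0.04,0,0,-0.03,0,0,0],[0,0.012,0,0,0,0,0],[0,0.012,0,0,0,0,0],[0,0,0,0,0,0,0],[0,0,0,0,0,0,0],[0,0,0,0,0,0,0],[0,0,0,0,0,0,0]]' 5 >/dev/null; sh s.sh
python3 - <<'E'
from h import *
b=hw(25,0,0);plan([(b[0],b[1],.142,159.4)],0,dec=4)
s,d=ctrl.get_image("side");X,u,v=cloud("side",d);a=np.radians(HYAW);q=X[:,:2]-[HX,HY]
L=np.c_[q@[np.cos(a),np.sin(a)],q@[-np.sin(a),np.cos(a)],X[:,2]-.0875]*1e3
for x in range(-40,70,10):
    k=(abs(L[:,1])<5)&(abs(L[:,0]-x)<5)&(L[:,2]>45)&(L[:,2]<85);print(x,k.sum(),np.round(np.median(L[k,2]),1) if k.any() else"")
E
```

```text
28.88 [ 0.6106 -0.1632  0.1683] yaw 159.3 tilt [-0.  0.] F [0.2 0.6 0.2] M [ 0.02 -0.14 -0.03] g 0.5 0.0
[[0,-0.0009,0.0,0.0263,0,0,0]] -> [ 0.6115 -0.1635  0.142 ]
-40 11 60.9
-30 16 59.7
-20 19 63.7
-10 14 62.4
0 20 65.8
10 17 69.9
20 16 72.2
30 23 65.2
40 10 77.1
50 10 79.1
60 6 79.8
```

```bash
python3 -m handwheel '[[0,-0.001,0,0.015,0,0,0],[0,0,0,0.011,0,0,0],[0,0,0,0.002,0,0,0],[0,0,0,0,0,0,0]]' >/dev/null; sh s.sh
python3 -m handwheel '[[0,0,0,0.0015,0,0,0],[0,0,0,0.0015,0,0,0]]' >/dev/null; sh s.sh
python3 -m handwheel '[[0,0,0,0.0015,0,0,0],[0,0,0,0.0015,0,0,0]]' >/dev/null; sh s.sh
```

```text
29.43 [ 0.6113 -0.1634  0.1403] yaw 159.3 tilt [-0.001  0.   ] F [ 1.1 -0.1  0. ] M [ 0.13 -0.17 -0.02] g 0.4 0.0
29.68 [ 0.6117 -0.1635  0.1379] yaw 159.3 tilt [ 0.001 -0.   ] F [0.1 0.4 0.4] M [ 0.08 -0.14  0.01] g 0.6 0.0
29.93 [ 0.6115 -0.1635  0.1346] yaw 159.3 tilt [ 0. -0.] F [-0.9 -0.4 -0.3] M [ 0.05 -0.17  0.02] g 0.0 0.0
```

```bash
python3 -m handwheel '[[0,0,0,0.001,0,0,0],[0,0,0,0.001,0,0,0],[0,0,0,0,0,0,0]]' >/dev/null; sh s.sh
```

```text
30.3 [ 0.6116 -0.1636  0.1328] yaw 159.3 tilt [ 0. -0.] F [ 0.1 -1.  -0.1] M [ 0.06 -0.22  0.03] g 0.5 0.3
```

```bash
python3 -m handwheel '[[0,0,0,0.001,0,0,0],[0,0,0,0.001,0,0,0]]' >/dev/null; sh s.sh
```

```text
30.55 [ 0.6121 -0.1637  0.1312] yaw 159.3 tilt [ 0.001 -0.001] F [ 0.5 -0.2  3.8] M [-0.08 -0.45  0.02] g 0.3 1.8
```

```bash
python3 -m handwheel '[[0,0,0,0.001,0,0,0],[0,0,0,0.001,0,0,0]]' >/dev/null; sh s.sh
```

```text
30.8 [ 0.6126 -0.1639  0.1296] yaw 159.3 tilt [ 0.003 -0.001] F [ 2.2 -0.3  6.4] M [-0.21 -0.7  -0.03] g 0.5 2.7
```

```bash
python3 -m handwheel '[[0,0,0,0.001,0,0,0],[0,0,0,0.001,0,0,0]]' >/dev/null; sh s.sh
```

```text
31.05 [ 0.6133 -0.1641  0.128 ] yaw 159.3 tilt [ 0.004 -0.001] F [ 2.7 -1.8  5.9] M [-0.33 -0.86 -0.01] g 0.6 2.8
```

```bash
python3 -m handwheel '[[0,0,0,0.001,0,0,0],[0,0,0,0.001,0,0,0]]' >/dev/null; sh s.sh
```

```text
31.3 [ 0.6131 -0.1641  0.1259] yaw 159.3 tilt [ 0.004 -0.001] F [ 2.1 -1.   4.1] M [-0.23 -0.72 -0.03] g 0.7 2.2
```

```bash
python3 -m handwheel '[[0,0,0,0.001,0,0,0],[0,0,0,0.001,0,0,0]]' >/dev/null; sh s.sh
```

```text
31.55 [ 0.6122 -0.1636  0.1231] yaw 159.3 tilt [ 0.002 -0.   ] F [ 2.6 -0.4  4.5] M [-0.16 -0.68 -0.01] g 0.5 1.8
```

```bash
python3 -m handwheel '[[0,0,0,0.001,0,0,0],[0,0,0,0.0005,0,0,0]]' >/dev/null; sh s.sh
```

```text
31.8 [ 0.6099 -0.163   0.1197] yaw 159.3 tilt [-0.004  0.001] F [0.1 0.1 0.1] M [ 0.06 -0.18  0.03] g 0.2 0.0
```

```bash
python3 -m handwheel '[[0,0,0,0.0003,0,0,0],[0,0,0,0,0,0,0]]' >/dev/null; sh s.sh
python3 - <<'E'
from h import *
s,d=ctrl.get_image("side");cv2.imwrite("pics/s12.png",s);X,u,v=cloud("side",d);a=np.radians(HYAW);q=X[:,:2]-[HX,HY]
L=np.c_[q@[np.cos(a),np.sin(a)],q@[-np.sin(a),np.cos(a)],X[:,2]-.0875]*1e3
for x in range(-40,70,10):
    k=(abs(L[:,1])<5)&(abs(L[:,0]-x)<5)&(L[:,2]>40)&(L[:,2]<85);print(x,k.sum(),np.round(np.median(L[k,2]),1) if k.any() else"")
E
```

```text
32.05 [ 0.6109 -0.1633  0.1202] yaw 159.3 tilt [-0.001  0.   ] F [0.1 0.  0.1] M [ 0.03 -0.12  0.02] g 0.4 0.0
-40 11 60.2
-30 14 54.0
-20 12 57.6
-10 12 59.2
0 10 58.4
10 24 64.3
20 11 57.9
30 5 50.0
40 4 57.1
50 7 59.3
60 7 58.8
```

The handle went over centre and lies level (bar top at 58–59 mm). I press on to confirm the stop.

```bash
python3 -m handwheel '[[0,0,0,0.0007,0,0,0],[0,0,0,0.0007,0,0,0],[0,0,0,0,0,0,0]]' >/dev/null; sh s.sh
```

```text
32.48 [ 0.6114 -0.1635  0.1194] yaw 159.3 tilt [-0. -0.] F [-0.4  0.5 -0.8] M [ 0.06 -0.13 -0.04] g 0.5 0.0
```

```bash
python3 -m handwheel '[[0,0,0,0.0007,0,0,0],[0,0,0,0,0,0,0]]' >/dev/null; sh s.sh
```

```text
32.73 [ 0.6114 -0.1635  0.1187] yaw 159.3 tilt [-0. -0.] F [-0.2  0.   0. ] M [ 0.09 -0.16 -0.05] g 0.3 0.0
```

```bash
python3 -m handwheel '[[0,0,0,0.0007,0,0,0],[0,0,0,0.0005,0,0,0]]' >/dev/null; sh s.sh
```

```text
32.98 [ 0.6115 -0.1635  0.1175] yaw 159.3 tilt [ 0. -0.] F [-0.  -0.1  0.8] M [ 0.05 -0.14  0.04] g 0.1 0.4
```

```bash
python3 -m handwheel '[[0,0,0,0.0006,0,0,0],[0,0,0,0.0004,0,0,0]]' >/dev/null; sh s.sh
```

```text
33.23 [ 0.6118 -0.1636  0.1173] yaw 159.3 tilt [ 0.001 -0.   ] F [-0.9 -0.4  5.3] M [-0.    0.18 -0.04] g 0.8 2.7
```

```bash
python3 -m handwheel '[[0,0,0,0.0006,0,0,0],[0,0,0,0.0004,0,0,0]]' >/dev/null; sh s.sh
```

```text
33.48 [ 0.6121 -0.1637  0.1171] yaw 159.3 tilt [ 0.001 -0.001] F [-1.4 -0.1  9.3] M [ 0.16  0.36 -0.04] g 0.3 4.5
```

```bash
python3 -m handwheel '[[0,0,0,0.0006,0,0,0],[0,0,0,0.0004,0,0,0]]' >/dev/null; sh s.sh
python3 -m handwheel '[[0,0,0,-0.002,0,0,0],[0,0,0,-0.01,0,0,0],[0,0,0,-0.04,0,0,0],[0,0,0,-0.05,0,0,0],[0,-0.05,0,-0.03,0,0,0],[0,-0.05,0,0,0,0,0],[0,-0.05,0,0,0,0,0],[0,0,0,0,0,0,0],[0,0,0,0,0,0,0]]' >/dev/null; sh s.sh
python3 - <<'E'
from h import *
s,d=ctrl.get_image("side");t,e=ctrl.get_image("top");a=np.radians(HYAW)
for n,D in(("side",d),("top",e)):
    X,u,v=cloud(n,D);q=X[:,:2]-[HX,HY]
    L=np.c_[q@[np.cos(a),np.sin(a)],q@[-np.sin(a),np.cos(a)],X[:,2]-.0875]*1e3
    k=(abs(L[:,1])<4)&(L[:,0]>-35)&(L[:,0]<62)&(L[:,2]>53)&(L[:,2]<75);print(n,"bar",k.sum(),np.polyfit(L[k,0],L[k,2],1) if k.sum()>5 else "")
    k=(abs(abs(L[:,1])-16)<6)&(abs(L[:,0])<22)&(abs(L[:,2]-48)<5);print("top",k.sum(),np.linalg.lstsq(np.c_[L[k][:,:2],np.ones(k.sum())],L[k][:,2],rcond=None)[0])
cv2.imwrite("pics/c12.png",np.hstack([tile(s,190,90,160,150,2*1+1)[:450],tile(t,225,130,105,150,3)]))
E
```

```text
33.73 [ 0.6124 -0.1637  0.117 ] yaw 159.3 tilt [ 0.002 -0.001] F [-3.3  0.3 12.9] M [ 0.13  0.63 -0.05] g 0.5 6.2
34.85 [ 0.7515 -0.2157  0.2459] yaw 159.3 tilt [-0.001  0.001] F [0.1 0.6 0.4] M [ 0.04 -0.1  -0.01] g 0.6 0.0
side bar 62 [4.30407940e-03 5.90105008e+01]
top 55 [-1.17812169e-02 -4.68056715e-03  4.99367573e+01]
top bar 136 [2.39588568e-03 5.62012936e+01]
top 180 [-1.82277479e-02  1.42119987e-02  4.66737440e+01]
```

View pics/c12.png

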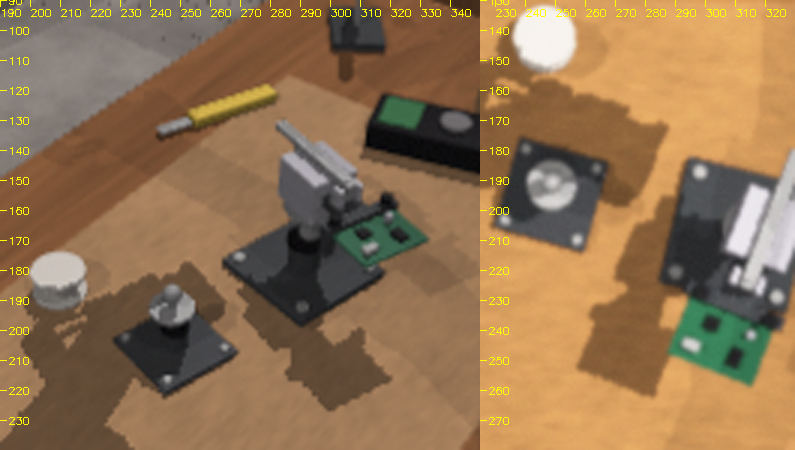

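The holder sits flat on the mount at side (312,165), with its handle level (slope under 0.005) and the bar top at about 57.5 mm. The spool (209,185) and meter are in place, and the robot is clear. I hand in.

```bash
python3 -c "from bench import ctrl;print(ctrl.close_job())"
```

```text
the job is handed in; nothing more can be done
None
```

The circuit-board holder is seated flat on the large ball mount, its handle pressed fully down to the stop and released, with the mount loaded to about 22 N at most, and the job was handed in at about 35 s; I saw the spool and meter still in place but did not re-check the screwdriver.

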